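# Lock the sample cell, then hold its cover plate over the threaded posts

## Robot

A 6-joint arm with a two-finger parallel gripper is mounted at the origin on the work surface. World frame = base frame: x ahead of the robot, y to its left, z up, the work surface at z = 0. Lengths are in m, angles in rad, forces in N, time in s.
With the tool pointing down it reaches from about 0.3 to 0.775 m from the base axis. Payload 14.6 kg.
Tool frame: the origin (TCP) lies on the mounting face of the last link; the fingertips stand 199 mm ahead of it and the grasp point (between the pads) lies 180 mm ahead of it; z points along the fingers, y is the line along which they close (so a half turn about z gives the same grasp; the last joint's range is limited). The gripper opens to 94 mm and grips with 3 to 60 N. Pads are 16 mm wide; open, the fingers measure 119 mm over their backs; the gripper's body (75 mm by 177 mm) begins 78 mm behind the grasp point.
Start: joints at [1.244, 0.3, 1.521, -0, 1.321, -0.067], TCP at [0.141, 0.532, 0.405] pointing down, gripper open.
Joint ranges: [-3.03, 3.03], [-0.79, 2.21], [0.23, 2.52], [-1.04, 4.18], [0, 3.07], [-2.55, 2.55]. Speed limits (rad/s): [2.22, 2.22, 2.57, 3.14, 3.14, 3.14].

## Interface

Orientations are given as [roll, pitch, yaw] about the fixed x, y, z axes, in that order (R = Rz(yaw) Ry(pitch) Rx(roll)).
In Python, from station import telemetry, cams, workorder, finder gives the robot as it stands.
- The arm moves only by the tool jog_arm, never from a script. Its argument "rows" is a list of rows, each an object with "gripper": the finger opening in m, from 0 to 0.094; "slide": the shift along the tool's x, y, z in m, a list of three; "spin": the turn about the tool's z in rad. In form: [{"gripper": gripper, "slide": [tx, ty, tz], "spin": spin}, ...]. A call has 1 to 8 rows; each row is the pose to reach, as a shift and turn from the pose commanded when the call began, along the tool's axes at that moment; what a row does not reach only later rows make up. A row lasts 1/10 s, in which the tool goes at most 50 mm and 8.59 degrees, less where a joint would pass 70% of its speed; a pose out of reach is approached as far as the arm can. A call with a gripper value outside its range is refused whole. The fingers move at their own pace and stop on an object; "squeeze" is the grip in N (left out, the last holds). Time passes only in rows, so rows that repeat a pose let the fingers close. It gives the time, the measured TCP pose, the force, the opening and the grip force at its end, in the units of the state.
- telemetry.get_obs(): the state, without advancing time (a new reading comes with each control period).
- cams.camera(name): name is "scene" or "top" or "wrist"; returns (picture, depth): 384x512x3 uint8, red, green, blue; 384x512 float32, m along the optical axis (not along the pixel's ray), 0 where there is no reading.
- cams.camera_info(name): a dict with "camera_matrix" (3x3 intrinsics, pixels), "k1" (the pictures are not rectified: a ray, as slopes to the right and down, at radius r is drawn at 1 + k1 r^2 times it, then the intrinsics apply), "R" (3x3) and "t" (3): a world point X has camera coordinates R X + t; the wrist camera has in their place "tool_from_camera" (4x4, takes a point from camera to tool coordinates, whose origin is the TCP and whose axes are the flange's). Camera axes: x right, y down, z forward; pixel columns grow to the right and rows downward; lengths in m; the calibration is good to about 2 mm. A picture is of the moment at which its call begins: read the wrist's pose just before it. camera_info takes no time and is no camera call.
- workorder.hand_in(): hands the job in; it is judged then, once.
Trained networks look in the newest picture that a camera, given by its name, has taken for a name from the list of things; names that differ only in an ending like _2 or _b are one class to them, and where a whole thing is asked for, a point or a joint stands for the part that bears it (a point fixed in the world has none). Each returns a list of dicts, best first, with "confidence" (0 to 1); they miss things now and then, are a little off and sometimes report something else, mostly with a low value. They report only what shows in the picture. A call takes as long as a camera call.
- finder.find_in(target, camera): "point" ([x, y, z] in m, in world coordinates, good to about 4 mm: the middle of the surface that is visible of it).
- finder.masks_of(target, camera): "region" (384x512 bool, what is visible of it).
The state is a dict: "time_s": time; "qpos": joint angles; "joint_vel": joint speeds; "tau": joint torques, N m; "ee_pos": TCP position; "eef_rot": TCP orientation; "force": force on the tool from outside, world axes, zero at the start; "moment": the same for the moment, N m; "grip_width": finger opening in m; "grip_force": force on a finger pad.
Only numpy, scipy, OpenCV 4.12 (cv2) and the standard library are available. Lean on these libraries where they do the work, as an engineer would, in place of code of your own. Each camera call takes 0.05 s, during which the arm holds its last target. There are 200 camera calls.

## Task

First turn the lock collar of the sample-cell unit counterclockwise (seen from above) by its upright peg until its lever comes up against the dark stop block, while the cover plate still lies on the bench. Then pick the cover plate up by its bar grip and hold it level and still about 15 mm above the tops of the unit's four posts, without resting on them, with its four holes centred over the posts' threaded holes so that a colleague could drop the screws in; finish still holding it there, with the collar left locked. Leave the mortar bowl, the clear tray and the wash bottle where they are.

Things in the scene. Friction and masses are not known exactly. Their poses are not given: they have to be found in the camera images.
- unit: Fixed white housing 190 (x) x 235 (y) x 50 high with a flat deck. Origin: centre of its underside, z up, front (dark display) to its -x. On the deck: four steel posts, 20 mm diameter, 55 tall (tops 105 above the bench), each with an 8 mm threaded hole; in the middle a 16 mm high cell lid inside the lock collar; a dark stop block, 22 x 12 x 15 high, 50 from the centre at bearing -2.24 rad.
- collar (a joint): Aluminium lock ring, 80 mm across, top 18 above the deck, turning about the unit's centre axis; its lever (12 wide, top 16 above the deck, reaching 59 from the axis) carries a peg. Rad: 0 = open, grows counterclockwise from above, 1.3 = locked (hard stop, lever by the stop block). Peg bearing in the unit's frame = 2.49 + value, crossing its -x side. Friction 2 N at the peg; stays where left.
- peg (a point): Centre of the top of the collar's upright steel peg: 14 mm in diameter, 30 mm clear above the lever, 48 mm from the collar's axis; this point is 96 mm above the bench.
- cover: Loose aluminium plate, 150 (x) x 195 (y) x 6 mm, 0.3 to 0.5 kg, flat on the bench. Origin: centre of its underside, z up. Centred on top a grey bar grip, 14 wide (x), 70 long (y), 40 high (its top 46 above the origin). Four 16 mm through holes at x = +-58, y = +-80. Half a turn makes no difference to the fit.
- post0 (a point): Centre of the threaded hole in a post's top, 105 mm above the bench; at (-58, -80) mm in the unit's frame.
- post1 (a point): Centre of the threaded hole in a post's top, 105 mm above the bench; at (+58, -80) mm in the unit's frame.
- post2 (a point): Centre of the threaded hole in a post's top, 105 mm above the bench; at (+58, +80) mm in the unit's frame.
- post3 (a point): Centre of the threaded hole in a post's top, 105 mm above the bench; at (-58, +80) mm in the unit's frame.
- hole0 (a point): Centre of a cover hole, at the plate's underside; at (-58, -80) mm in the cover's frame.
- hole1 (a point): Centre of a cover hole, at the plate's underside; at (+58, -80) mm in the cover's frame.
- hole2 (a point): Centre of a cover hole, at the plate's underside; at (+58, +80) mm in the cover's frame.
- hole3 (a point): Centre of a cover hole, at the plate's underside; at (-58, +80) mm in the cover's frame.
- mortar: Bystander: white ceramic bowl, 96 mm across, 60 mm high. Origin: centre of its underside.
- tray: Bystander: clear shallow open tray, 130 x 130 x 28 mm. Origin: centre of its underside.
- wash_bottle: Bystander: upright white bottle with a blue cap, 72 mm across, about 170 mm tall. Origin: centre of its underside.

How it is judged:
By the outcome, as a careful person would: the job done as asked, in the order asked, and still so for the second after the job is handed in, while the arm keeps its last pose, push and grip.
It also fails if it takes over 58 s, if anything falls off the work surface, if the arm or the gripper's body presses on something with over 40 N, if the wrist force passes 120 N, or if a joint passes its speed limit or range.

## Working session

There is one attempt and no reset: what is moved stays moved. The work goes in short steps, Python scripts to look and compute and a tool call to move; the robot and the scene stay as the last step left them, time stands still between calls to the robot, and variables do not carry over. Pictures are saved under pics/ and viewed, at most 10 in all, crops included, and the job is handed in when it is done.

Besides the shell and the picture viewer there is one more tool, called after "Emit:" in YAML: its name, and indented under it one key for each argument. jog_arm: Moves the arm, as the interface text tells. Its arguments: {"type":"object","properties":{"rows":{"type":"array","items":{"type":"object","properties":{"gripper":{"type":"number"},"slide":{"type":"array","items":{"type":"number"}},"spin":{"type":"number"}}}},"squeeze":{"type":"number"}},"required":["rows"]}

```bash
ls; mkdir -p pics; cat > h.py <<'E'
import numpy as np, cv2
from station import telemetry, cams, workorder, finder
from scipy.spatial.transform import Rotation as Ro
def tool():
    o=telemetry.get_obs(); T=np.eye(4); T[:3,:3]=Ro.from_euler('xyz',o['eef_rot']).as_matrix(); T[:3,3]=o['ee_pos']; return T
def shot(name):
    T=tool(); im,d=cams.camera(name); c=cams.camera_info(name)
    if name=='wrist': W=T@np.array(c['tool_from_camera'])
    else:
        W=np.eye(4); R=np.array(c['R']); W[:3,:3]=R.T; W[:3,3]=-R.T@np.array(c['t'])
    return im,d,W,np.array(c['camera_matrix']),c['k1']
def rays(uv,K,k1):
    return cv2.undistortPoints(np.array(uv,float).reshape(-1,1,2),K,np.array([k1,0,0,0.])).reshape(-1,2)
def onplane(uv,z,W,K,k1):
    r=rays(uv,K,k1); d=np.c_[r,np.ones(len(r))]@W[:3,:3].T
    return W[:3,3]+d*((z-W[2,3])/d[:,2])[:,None]
def cloud(d,W,K,k1):
    v,u=np.mgrid[:384,:512]; r=rays(np.c_[u.ravel(),v.ravel()],K,k1)
    P=np.c_[r,np.ones(len(r))]*d.reshape(-1,1)
    return (P@W[:3,:3].T+W[:3,3]).reshape(384,512,3)
def proj(P,W,K,k1):
    Q=(np.atleast_2d(P)-W[:3,3])@W[:3,:3]
    return cv2.projectPoints(Q,np.zeros(3),np.zeros(3),K,np.array([k1,0,0,0.]))[0].reshape(-1,2)
def save(n,im): cv2.imwrite('pics/'+n+'.png',cv2.cvtColor(im,cv2.COLOR_RGB2BGR))
E
python3 - <<'E'
from h import *
print(telemetry.get_obs())
im,d,W,K,k=shot('top'); save('top0',im); print(W,K,k)
for t in ['unit','collar','peg','cover','post0','post1','post2','post3','hole0','hole1','hole2','hole3','mortar','tray','wash_bottle']:
    print(t,[(np.round(r['point'],3),round(r['confidence'],2)) for r in finder.find_in(t,'top')][:5])
E
```

```text
pics
{'time_s': 0.0, 'qpos': array([ 1.24439892e+00,  3.00485480e-01,  1.52161097e+00,  1.37076047e-05,
        1.32076473e+00, -6.65892686e-02]), 'joint_vel': array([-3.69663971e-04, -1.17543768e-03,  6.83536018e-05,  9.76069269e-04,
       -5.98765815e-04,  7.87334561e-04]), 'tau': array([ 1.17201478e-03, -5.31814170e+01, -3.52732337e+01,  7.09321070e-02,
        2.44975177e-02, -7.17519424e-05]), 'ee_pos': array([0.14127527, 0.53150344, 0.40406566]), 'eef_rot': array([-3.14032781e+00, -9.76560225e-05,  2.88178105e+00]), 'force': array([0.49857467, 0.19881116, 0.31448685]), 'moment': array([0.04647142, 0.02465205, 0.01358954]), 'grip_force': 0.0, 'grip_width': 0.09382973085463127}
[[ 0.00573457 -0.99639373  0.08465604  0.53527929]
 [-0.99996822 -0.00524498  0.00600465  0.01546933]
 [-0.00553898 -0.08468778 -0.99639214  1.19403907]
 [ 0.          0.          0.          1.        ]] [[348.68563983   0.         252.88330856]
 [  0.         348.68563983 186.53993149]
 [  0.           0.           1.        ]] -0.07991720327880157
unit [(array([ 0.576, -0.198,  0.048]), 0.68)]
collar [(array([ 0.567, -0.195,  0.066]), 0.52)]
peg [(array([ 0.562, -0.201,  0.067]), 0.49)]
cover [(array([0.567, 0.174, 0.006]), 0.83)]
post0 [(array([ 0.568, -0.199,  0.046]), 0.61)]
post1 [(array([ 0.568, -0.199,  0.046]), 0.61)]
post2 [(array([ 0.568, -0.199,  0.046]), 0.61)]
post3 [(array([ 0.568, -0.199,  0.046]), 0.61)]
hole0 [(array([0.568, 0.174, 0.004]), 0.84)]
hole1 [(array([0.568, 0.174, 0.004]), 0.84)]
hole2 [(array([0.568, 0.174, 0.004]), 0.84)]
hole3 [(array([0.568, 0.174, 0.004]), 0.84)]
mortar []
tray [(array([ 0.805, -0.053,  0.032]), 0.6), (array([0.578, 0.52 , 0.006]), 0.59)]
wash_bottle [(array([ 0.611, -0.462,  0.112]), 0.82)]
```

View pics/top0.png

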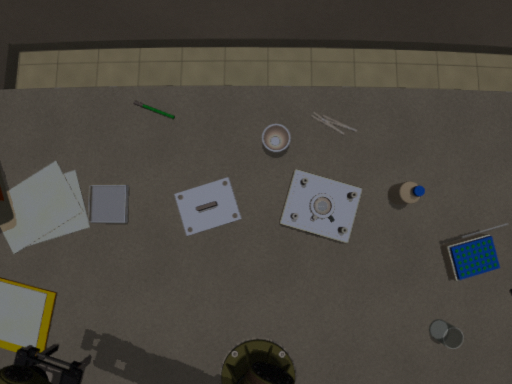

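The top view shows the cover at about (208,206), the unit at (321,205), mortar (276,138), tray (109,204) and bottle (411,192). I'll zoom in on the unit and cover.

```bash
python3 - <<'E'
from h import *
im,d,W,K,k=shot('top')
c=cv2.resize(im[160:252,168:368],None,fx=4,fy=4,interpolation=cv2.INTER_CUBIC); save('crop0',c)
P=cloud(d,W,K,k)
z=P[...,2]
for n,(a,b) in {'unit':((165,245),(275,368)),'cover':((172,240),(170,245))}.items():
    q=P[a[0]:a[1],b[0]:b[1]].reshape(-1,3)
    for lo,hi in ((.002,.012),(.03,.05),(.045,.055),(.06,.072),(.085,.112)):
        s=q[(q[:,2]>lo)&(q[:,2]<hi)]
        if len(s)>8: print(n,lo,hi,len(s),s.mean(0).round(4),cv2.minAreaRect((s[:,:2]*1000).astype(np.float32)))
s=P[165:245,275:368]; m=(s[...,2]>.085)&(s[...,2]<.112)
l,L,st,ce=cv2.connectedComponentsWithStats(m.astype(np.uint8))
for i in range(1,l): print(st[i],ce[i]+[275,165],s[L==i].mean(0).round(4))
E
```

```text
unit 0.002 0.012 383 [ 0.5904 -0.2067  0.0032] ((577.1763916015625, -212.8262176513672), (270.86138916015625, 319.6182556152344), 0.004438535775989294)
unit 0.03 0.05 1967 [ 0.5721 -0.1997  0.0478] ((570.3427124023438, -202.53494262695312), (238.151123046875, 192.8452911376953), 73.96823120117188)
unit 0.045 0.055 3253 [ 0.571  -0.2     0.0497] ((571.0289916992188, -202.25094604492188), (236.87124633789062, 189.88262939453125), 73.88832092285156)
unit 0.06 0.072 505 [ 0.5684 -0.2037  0.066 ] ((578.17333984375, -198.70822143554688), (175.00892639160156, 131.3906707763672), 70.76409912109375)
unit 0.085 0.112 172 [ 0.5662 -0.2045  0.1004] ((570.9624633789062, -202.67926025390625), (182.00172424316406, 134.9444122314453), 73.74503326416016)
cover 0.002 0.012 2551 [0.5685 0.1782 0.0055] ((571.4115600585938, 180.23399353027344), (229.79913330078125, 255.38327026367188), 0.48141735792160034)
cover 0.03 0.05 92 [0.5691 0.1774 0.0445] ((569.1917114257812, 177.7053985595703), (13.8160982131958, 65.73839569091797), 19.171546936035156)
cover 0.045 0.055 47 [0.5703 0.1757 0.0469] ((569.3619384765625, 177.81752014160156), (11.786272048950195, 65.75239562988281), 17.389015197753906)
[26 12  7  7 37] [304.27027027 180.24324324] [ 0.6489 -0.1399  0.1011]
[75 27  8  6 41] [353.26829268 194.43902439] [ 0.6048 -0.295   0.1005]
[16 48  7  6 34] [294.29411765 215.5       ] [ 0.5379 -0.1078  0.1021]
[37 50  5  5 17] [314.35294118 217.        ] [ 0.5335 -0.1719  0.0947]
[65 62  8  7 43] [343.69767442 229.95348837] [ 0.4933 -0.263   0.1008]
```

View pics/crop0.png

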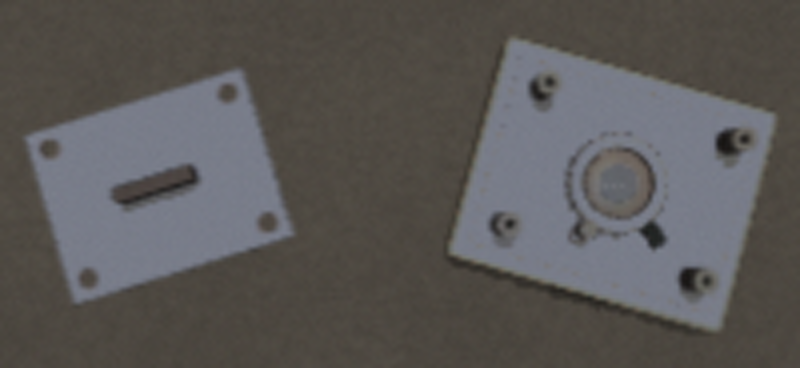

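The crop shows the unit's four posts, the peg near crop (580,235) and the dark stop block at (652,235). The cover's bar grip is at (155,185). I'll write a move helper and check the wrist camera mounting.

```bash
cat >> h.py <<'E'
def go(p,yaw):
    "slide+spin from the present pose to TCP p with tool down and the given yaw"
    T=tool(); y0=np.arctan2(T[1,0],T[0,0])
    s=T[:3,:3].T@(np.array(p)-T[:3,3]); dy=(yaw-y0+np.pi)%(2*np.pi)-np.pi
    print('slide',s.round(4),'spin',round(-dy,4))
E
python3 - <<'E'
from h import *
print(np.round(cams.camera_info('wrist')['tool_from_camera'],3), cams.camera_info('wrist')['camera_matrix'],cams.camera_info('wrist')['k1'])
go([.55,-.2,.40],2.88)
E
```

```text
[[ 0.001 -0.974 -0.228  0.066]
 [ 1.     0.001 -0.     0.   ]
 [ 0.    -0.228  0.974  0.02 ]
 [ 0.     0.     0.     1.   ]] [[304.09120379   0.         248.92612135]
 [  0.         304.09120379 190.04965526]
 [  0.           0.           1.        ]] -0.05241858523735338
slide [-0.5829 -0.602   0.0046] spin 0.0018
```

Emit:
jog_arm:
  rows:
    - {"gripper": 0.05,"slide": [-0.1,-0.1,0],"spin": 0}
    - {"gripper": 0.05,"slide": [-0.2,-0.2,0],"spin": 0}
    - {"gripper": 0.05,"slide": [-0.3,-0.3,0],"spin": 0}
    - {"gripper": 0.05,"slide": [-0.4,-0.4,0],"spin": 0}
    - {"gripper": 0.05,"slide": [-0.6,-0.6,0],"spin": 0}
    - {"gripper": 0.05,"slide": [-0.6,-0.6,0],"spin": 0}
    - {"gripper": 0.05,"slide": [-0.6,-0.6,0],"spin": 0}
    - {"gripper": 0.05,"slide": [-0.6,-0.6,0],"spin": 0}

```text
time_s: 1.65
ee_pos: [0.3424, 0.1836, 0.405]
eef_rot: [3.141, 0.001, 2.882]
force: [0.3, 1.6, 0.3]
grip_width: 0.05
grip_force: 0.0
```

```bash
python3 - <<'E'
from h import *
go([.57,-.2,.40],2.88)
E
```

```text
slide [-0.3185 -0.3123  0.005 ] spin 0.002
```

Emit:
jog_arm:
  rows:
    - {"gripper": 0.05,"slide": [-0.32,-0.31,0.005],"spin": 0}
    - {"gripper": 0.05,"slide": [-0.32,-0.31,0.005],"spin": 0}
    - {"gripper": 0.05,"slide": [-0.32,-0.31,0.005],"spin": 0}
    - {"gripper": 0.05,"slide": [-0.32,-0.31,0.005],"spin": 0}
    - {"gripper": 0.05,"slide": [-0.32,-0.31,0.005],"spin": 0}
    - {"gripper": 0.05,"slide": [-0.32,-0.31,0.005],"spin": 0}
    - {"gripper": 0.05,"slide": [-0.32,-0.31,0.005],"spin": 0}
    - {"gripper": 0.05,"slide": [-0.32,-0.31,0.005],"spin": 0}

```text
time_s: 2.45
ee_pos: [0.5488, -0.1593, 0.4002]
eef_rot: [3.142, 0.0, 2.881]
force: [0.0, 0.9, 0.2]
grip_width: 0.0497
grip_force: 0.0
```

Emit:
jog_arm:
  rows:
    - {"gripper": 0.05,"slide": [0,0,0],"spin": 0}
    - {"gripper": 0.05,"slide": [0,0,0],"spin": 0}

```text
time_s: 2.65
ee_pos: [0.5482, -0.1578, 0.3995]
eef_rot: [3.141, -0.001, 2.88]
force: [-0.6, 0.9, 0.1]
grip_width: 0.05
grip_force: 0.0
```

```bash
python3 - <<'E'
from h import *
im,d,W,K,k=shot('wrist'); save('w0',im); np.savez('w0',im=im,d=d,W=W,K=K,k=k)
print(tool().round(4))
P=cloud(d,W,K,k); z=P[...,2]
m=((z>.088)&(z<.112)).astype(np.uint8)
l,L,st,ce=cv2.connectedComponentsWithStats(m)
for i in range(1,l):
    if st[i][4]>60: print(st[i],ce[i].round(1),P[L==i].mean(0).round(4))
for t in ['peg','post0']:
    print(t,[(np.round(r['point'],4),round(r['confidence'],2)) for r in finder.find_in(t,'wrist')][:5])
E
```

```text
[[-9.664e-01  2.571e-01 -6.000e-04  5.479e-01]
 [ 2.571e-01  9.664e-01  4.000e-04 -1.569e-01]
 [ 7.000e-04  2.000e-04 -1.000e+00  3.999e-01]
 [ 0.000e+00  0.000e+00  0.000e+00  1.000e+00]]
[110 154  28  24 490] [123.2 165.4] [ 0.4942 -0.2638  0.1018]
[282 157  23  24 418] [292.9 168.3] [ 0.5373 -0.1125  0.1026]
[220 173  14  15 175] [226.6 180.1] [ 0.5335 -0.1754  0.0956]
[278 267  18   7  97] [286.3 270.5] [ 0.6407 -0.1421  0.0946]
peg [(array([ 0.5511, -0.1895,  0.0645]), 0.69), (array([0.5693, 0.1277, 0.0053]), 0.48)]
post0 [(array([ 0.5429, -0.1946,  0.0504]), 0.7), (array([0.5677, 0.131 , 0.0049]), 0.63), (array([ 0.5521, -0.1879,  0.063 ]), 0.31)]
```

View pics/w0.png

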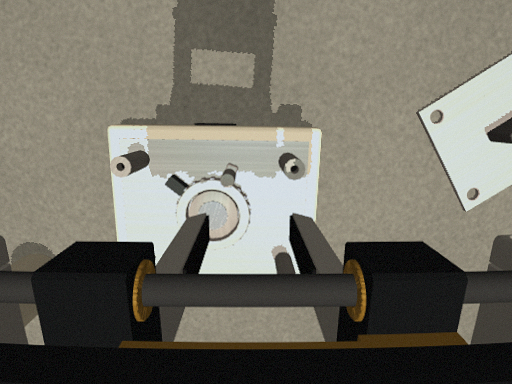

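The wrist picture shows post0's hole near (121,167), post3's near (293,168), the peg top near (233,168) and the stop block near (177,184). The fingers hide the rear posts. Next I'll refine these numbers.

```bash
python3 - <<'E'
from h import *
f=np.load('w0.npz'); im,d,W,K,k=[f[x] for x in('im','d','W','K','k')]; k=float(k)
P=cloud(d,W,K,k); g=cv2.cvtColor(im,cv2.COLOR_RGB2GRAY)
pts={}
for n,(u,v),zt in (('p0',(121,167),.105),('p3',(293,168),.105),('peg',(232,170),.096)):
    s=P[v-14:v+15,u-16:u+17]; m=abs(s[...,2]-zt)<.0035
    c,r=cv2.minEnclosingCircle((s[m][:,:2]*1000).astype(np.float32)); print(n,m.sum(),np.round(s[m].mean(0),4),np.round(c,1),round(r,1))
    q=g[v-14:v+15,u-16:u+17]; 
    mm=(q<60).astype(np.uint8); l,L,st,ce=cv2.connectedComponentsWithStats(mm)
    for i in range(1,l): print('   dark',st[i][4],(ce[i]+[u-16,v-14]).round(1), onplane(ce[i]+[u-16,v-14],zt,W,K,k).round(4))
a=(cv2.resize(im[145:200,100:320],None,fx=3.6,fy=3.6,interpolation=cv2.INTER_CUBIC)); save('w0c',a)
E
```

```text
p0 333 [ 0.4942 -0.2652  0.1048] [ 494.2 -265.5] 10.2
   dark 134 [132.7 161.1] [[ 0.4926 -0.2525  0.105 ]]
   dark 38 [120.1 166.1] [[ 0.4939 -0.2654  0.105 ]]
p3 321 [ 0.5378 -0.1123  0.1049] [ 538.1 -112.2] 10.0
   dark 94 [284.5 159.6] [[ 0.5272 -0.1183  0.105 ]]
   dark 38 [294.2 168.8] [[ 0.5376 -0.1116  0.105 ]]
peg 136 [ 0.5328 -0.1752  0.096 ] [ 533.6 -175.5] 6.7
   dark 8 [226.  171.4] [[ 0.5252 -0.1736  0.096 ]]
   dark 21 [232.1 173. ] [[ 0.5282 -0.1684  0.096 ]]
```

View pics/w0c.png

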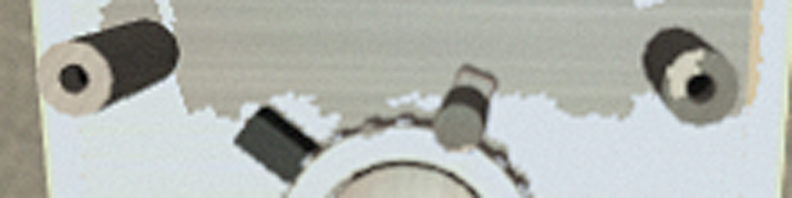

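```bash
python3 - <<'E'
from h import *
go([.5333,-.1753,.32],2.64); go([.5333,-.1753,.272],2.64)
E
```

```text
slide [ 0.0091 -0.0222  0.0805] spin 0.2429
slide [ 0.0092 -0.0222  0.1285] spin 0.2429
```

Emit:
jog_arm:
  rows:
    - {"gripper": 0.045,"slide": [0.009,-0.022,0.04],"spin": 0.13}
    - {"gripper": 0.045,"slide": [0.009,-0.022,0.08],"spin": 0.243}
    - {"gripper": 0.045,"slide": [0.009,-0.022,0.08],"spin": 0.243}
    - {"gripper": 0.045,"slide": [0.009,-0.022,0.1],"spin": 0.243}
    - {"gripper": 0.045,"slide": [0.009,-0.022,0.115],"spin": 0.243}
    - {"gripper": 0.045,"slide": [0.009,-0.022,0.128],"spin": 0.243}
    - {"gripper": 0.045,"slide": [0.009,-0.022,0.128],"spin": 0.243}
    - {"gripper": 0.045,"slide": [0.009,-0.022,0.128],"spin": 0.243}

```text
time_s: 3.6
ee_pos: [0.5341, -0.1759, 0.2734]
eef_rot: [3.141, 0.001, 2.64]
force: [-0.6, 0.5, -0.2]
grip_width: 0.0448
grip_force: 0.0
```

```bash
python3 - <<'E'
from h import *
print(telemetry.get_obs()['qpos'])
go([.5333,-.1753,.272],2.64)
im,d,W,K,k=shot('wrist'); save('w1',im)
E
```

```text
[-3.83333330e-01  4.67378622e-01  1.61595939e+00  3.33489399e-05
  1.05711718e+00 -1.45298693e+00]
slide [0.001  0.0002 0.0014] spin 0.0004
```

View pics/w1.png

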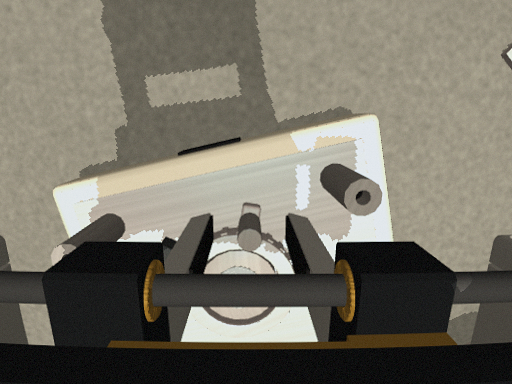

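The peg sits midway between the fingers, near (250,237). I'll close lightly and compute the arc.

Emit:
jog_arm:
  rows:
    - {"gripper": 0.008,"slide": [0,0,0.001],"spin": 0}
    - {"gripper": 0.008,"slide": [0,0,0.001],"spin": 0}
    - {"gripper": 0.008,"slide": [0,0,0.001],"spin": 0}
    - {"gripper": 0.008,"slide": [0,0,0.001],"spin": 0}
  squeeze: 12

```text
time_s: 4.05
ee_pos: [0.5338, -0.1762, 0.2713]
eef_rot: [3.142, 0.0, 2.639]
force: [-1.1, 0.2, -0.4]
grip_width: 0.0164
grip_force: 0.0
```

```bash
cat >> h.py <<'E'
C=np.array([.5717,-.2046])
def arc(a1,n,r=.048,f=.7):
    T=tool(); p=T[:2,3]-C; a0=np.arctan2(p[1],p[0])%(2*np.pi); print('a0',a0,'r',np.hypot(*p),'q6',telemetry.get_obs()['qpos'][5])
    for a in np.linspace(a0,a1,n+1)[1:]:
        t=np.array([*(C+r*np.array([np.cos(a),np.sin(a)])),T[2,3]])
        print((T[:3,:3].T@(t-T[:3,3])).round(4),round(-f*(a-a0),3))
E
python3 -c "
from h import *
arc(3.25,8)"
```

```text
a0 2.4992338464019555 r 0.04735556813710009 q6 -1.4520507007179075
[ 0.0011 -0.0044 -0.    ] -0.066
[ 0.001  -0.0089 -0.    ] -0.131
[ 0.0006 -0.0134 -0.    ] -0.197
[-0.0002 -0.0178 -0.    ] -0.263
[-0.0015 -0.0221  0.    ] -0.328
[-0.0031 -0.0263  0.    ] -0.394
[-0.0052 -0.0303  0.    ] -0.46
[-0.0076 -0.0341  0.    ] -0.526
```

Emit:
jog_arm:
  rows:
    - {"gripper": 0.008,"slide": [0,0,0],"spin": 0}
    - {"gripper": 0.008,"slide": [0,0,0],"spin": 0}
    - {"gripper": 0.008,"slide": [0.0005,-0.0045,0],"spin": -0.066}
    - {"gripper": 0.008,"slide": [0.0005,-0.009,0],"spin": -0.131}
    - {"gripper": 0.008,"slide": [0,-0.0134,0],"spin": -0.197}
    - {"gripper": 0.008,"slide": [-0.0005,-0.0178,0],"spin": -0.263}
    - {"gripper": 0.008,"slide": [-0.0015,-0.0221,0],"spin": -0.328}
    - {"gripper": 0.008,"slide": [-0.0031,-0.0263,0],"spin": -0.394}

```text
time_s: 4.85
ee_pos: [0.5237, -0.2004, 0.2712]
eef_rot: [3.141, -0.001, 3.036]
force: [-4.0, 5.5, 3.9]
grip_width: 0.0136
grip_force: 12.0
```

```bash
python3 -c "
from h import *
o=telemetry.get_obs();print(o['force'],o['moment'],o['grip_force'],o['grip_width'])
arc(3.53,6)"
```

```text
[-4.0372011   5.53539426  3.87963935] [1.0387426  0.69539493 0.09193309] 12.00134664773941 0.01361546318493268
a0 3.055228504075955 r 0.048203573709450484 q6 -1.8963709554601607
[-0.0004 -0.0038 -0.    ] -0.055
[-0.0009 -0.0075 -0.    ] -0.111
[-0.0018 -0.0113 -0.    ] -0.166
[-0.0029 -0.0149 -0.    ] -0.222
[-0.0043 -0.0184 -0.    ] -0.277
[-0.0059 -0.0218 -0.    ] -0.332
```

Emit:
jog_arm:
  rows:
    - {"gripper": 0.008,"slide": [-0.0004,-0.0038,0],"spin": -0.055}
    - {"gripper": 0.008,"slide": [-0.0009,-0.0075,0],"spin": -0.111}
    - {"gripper": 0.008,"slide": [-0.0018,-0.0113,0],"spin": -0.166}
    - {"gripper": 0.008,"slide": [-0.0029,-0.0149,0],"spin": -0.222}
    - {"gripper": 0.008,"slide": [-0.0043,-0.0184,0],"spin": -0.277}
    - {"gripper": 0.008,"slide": [-0.0048,-0.0196,0],"spin": -0.295}
    - {"gripper": 0.008,"slide": [-0.0048,-0.0196,0],"spin": -0.295}

```text
time_s: 5.55
ee_pos: [0.5263, -0.2207, 0.2712]
eef_rot: [3.141, -0.001, -2.955]
force: [-3.7, 1.9, 3.6]
grip_width: 0.0138
grip_force: 12.0
```

```bash
python3 -c "
from h import *
o=telemetry.get_obs();print(o['force'],o['grip_width'],tool()[:3,1])
arc(3.57,4,f=0)"
```

```text
[-3.71442767  1.90556957  3.58086064] 0.013839098400838306 [-1.85327124e-01  9.82676828e-01  3.30399930e-04]
a0 3.483622240689782 r 0.048139194289596156 q6 -2.2184105475699116
[-0.0003 -0.001  -0.    ] 0.0
[-0.0005 -0.002  -0.    ] 0.0
[-0.0007 -0.003  -0.    ] 0.0
[-0.001 -0.004 -0.   ] 0.0
```

Emit:
jog_arm:
  rows:
    - {"gripper": 0.008,"slide": [-0.0003,-0.001,0],"spin": 0}
    - {"gripper": 0.008,"slide": [-0.0005,-0.002,0],"spin": 0}
    - {"gripper": 0.008,"slide": [-0.0007,-0.003,0],"spin": 0}
    - {"gripper": 0.008,"slide": [-0.0007,-0.003,0],"spin": 0}
  squeeze: 20

```text
time_s: 5.95
ee_pos: [0.5275, -0.223, 0.2712]
eef_rot: [3.14, -0.002, -2.956]
force: [-6.5, 7.6, 7.7]
grip_width: 0.0133
grip_force: 20.0
```

```bash
python3 -c "
from h import *
o=telemetry.get_obs();print(o['force'],o['grip_width'],tool()[:3,1])
arc(3.58,4,f=0)"
```

```text
[-6.49948544  7.60975255  7.73572531] 0.013266024308442597 [-0.18462528  0.98280696  0.00199835]
a0 3.53523535281835 r 0.04786840012371118 q6 -2.22079866048676
[ 0.     -0.0006 -0.    ] 0.0
[-0.0001 -0.0011 -0.    ] 0.0
[-0.0002 -0.0016 -0.    ] 0.0
[-0.0004 -0.0021 -0.    ] 0.0
```

Emit:
jog_arm:
  rows:
    - {"gripper": 0.008,"slide": [-0.0001,-0.001,0],"spin": 0}
    - {"gripper": 0.008,"slide": [-0.0003,-0.002,0],"spin": 0}
    - {"gripper": 0.008,"slide": [-0.0003,-0.002,0],"spin": 0}

```text
time_s: 6.25
ee_pos: [0.5279, -0.2238, 0.271]
eef_rot: [3.136, -0.003, -2.956]
force: [-13.5, 19.6, 14.2]
grip_width: 0.0132
grip_force: 20.0
```

```bash
python3 -c "
from h import *
o=telemetry.get_obs();print(o['force'],o['grip_width'])
arc(3.58,1,f=0)"
```

```text
[-13.51709249  19.62744199  14.22456826] 0.0131838178674387
a0 3.555049234369499 r 0.0478406280248599 q6 -2.223191093809899
[-0.0001 -0.0012 -0.    ] 0.0
```

The force rose to about 24 N and the TCP has stopped advancing, so the collar is against its stop. Now I'll release and rise.

Emit:
jog_arm:
  rows:
    - {"gripper": 0.035,"slide": [0,0,0],"spin": 0}
    - {"gripper": 0.035,"slide": [0,0,0],"spin": 0}
    - {"gripper": 0.035,"slide": [0,0,-0.02],"spin": 0}
    - {"gripper": 0.035,"slide": [0,0,-0.06],"spin": 0}
    - {"gripper": 0.04,"slide": [0,0,-0.1],"spin": 0.12}
    - {"gripper": 0.04,"slide": [0,0,-0.13],"spin": 0.24}
    - {"gripper": 0.04,"slide": [0,0,-0.13],"spin": 0.24}

```text
time_s: 6.95
ee_pos: [0.5285, -0.2256, 0.4056]
eef_rot: [-3.138, 0.007, 3.083]
force: [0.6, -0.3, -0.0]
grip_width: 0.0399
grip_force: 0.0
```

```bash
python3 - <<'E'
from h import *
im,d,W,K,k=shot('wrist'); save('w2',im)
P=cloud(d,W,K,k); u,v=proj([.5271,-.2221,.096],W,K,k)[0].round().astype(int); print(u,v)
s=P[v-25:v+26,u-25:u+26]; m=(abs(s[...,2]-.096)<.0035)&(np.hypot(s[...,0]-.527,s[...,1]+.222)<.016); print(m.sum())
c,r=cv2.minEnclosingCircle((s[m][:,:2]*1000).astype(np.float32)); print(c,r,s[m].mean(0))
c=np.array(c)/1000-C; print('value',(np.arctan2(c[1],c[0])%(2*np.pi))+.278-2.49)
import json
def posts(): pass
for n,(x,y) in {'p0':(.494,-.2654),'p3':(.5378,-.1119)}.items():
    u,v=proj([x,y,.105],W,K,k)[0].round().astype(int)
    s=P[v-25:v+26,u-25:u+26]; m=(abs(s[...,2]-.105)<.0035)
    print(n,u,v,m.sum(),cv2.minEnclosingCircle((s[m][:,:2]*1000).astype(np.float32)))
# cover over-view: camera centred over (0.569,0.178)
go([.53,.178,.40],1.88)
E
```

```text
253 184
156
(527.260009765625, -222.34524536132812) 6.799918174743652 [ 0.52693377 -0.22241755  0.0959462 ]
value 1.3095023704506823
p0 204 154 300 ((494.3514404296875, -265.1895446777344), 9.983892440795898)
p3 369 191 284 ((537.8543701171875, -111.9916000366211), 9.72612190246582)
slide [0.0203 0.4031 0.0021] spin 1.2073
```

The collar reads 1.31 rad, so it is locked. Next I'll look at the cover from above.

```bash
python3 - <<'E'
from h import *
go([.59,.11,.44],1.88)
E
```

```text
slide [-0.0435  0.3384 -0.0376] spin 1.2073
```

Emit:
jog_arm:
  rows:
    - {"gripper": 0.06,"slide": [-0.044,0.338,-0.038],"spin": 1.207}
    - {"gripper": 0.06,"slide": [-0.044,0.338,-0.038],"spin": 1.207}
    - {"gripper": 0.06,"slide": [-0.044,0.338,-0.038],"spin": 1.207}
    - {"gripper": 0.06,"slide": [-0.044,0.338,-0.038],"spin": 1.207}
    - {"gripper": 0.06,"slide": [-0.044,0.338,-0.038],"spin": 1.207}
    - {"gripper": 0.06,"slide": [-0.044,0.338,-0.038],"spin": 1.207}
    - {"gripper": 0.06,"slide": [-0.044,0.338,-0.038],"spin": 1.207}
    - {"gripper": 0.06,"slide": [-0.044,0.338,-0.038],"spin": 1.207}

```text
time_s: 7.8
ee_pos: [0.5907, 0.1133, 0.4378]
eef_rot: [-3.14, -0.001, 1.959]
force: [0.4, -0.5, 0.4]
grip_width: 0.0602
grip_force: 0.0
```

```bash
python3 - <<'E'
from h import *
go([.59,.11,.44],1.88)
E
```

```text
slide [-0.0028 -0.0019 -0.0022] spin 0.0789
```

Emit:
jog_arm:
  rows:
    - {"gripper": 0.06,"slide": [0,0,0],"spin": 0.075}
    - {"gripper": 0.06,"slide": [0,0,0],"spin": 0.075}
    - {"gripper": 0.06,"slide": [0,0,0],"spin": 0.075}

```text
time_s: 8.1
ee_pos: [0.5906, 0.1094, 0.438]
eef_rot: [-3.14, -0.0, 1.888]
force: [0.0, -0.5, 0.5]
grip_width: 0.0602
grip_force: 0.0
```

```bash
python3 - <<'E'
from h import *
im,d,W,K,k=shot('wrist'); save('w3',im); np.savez('w3',im=im,d=d,W=W,K=K,k=k)
P=cloud(d,W,K,k); z=P[...,2]
near=np.hypot(P[...,0]-.569,P[...,1]-.178)<.06
m=(abs(z-.046)<.004)&near; s=P[m]; print(m.sum(),s.mean(0),cv2.minAreaRect((s[:,:2]*1000).astype(np.float32)))
ca,sa=np.cos(.31),np.sin(.31)
for x,y in ((-58,-80),(58,-80),(58,80),(-58,80)):
    q=[.569+(ca*x-sa*y)/1000,.178+(sa*x+ca*y)/1000,.006]; print(x,y,proj(q,W,K,k)[0].round(1))
E
```

```text
711 [0.56839286 0.17667486 0.04560029] ((568.6384887695312, 176.15060424804688), (13.457303047180176, 70.54186248779297), 18.16628074645996)
-58 -80 [207.6 174. ]
58 -80 [291.8 174.7]
58 80 [296.5  50.9]
-58 80 [205.2  50.1]
```

View pics/w3.png

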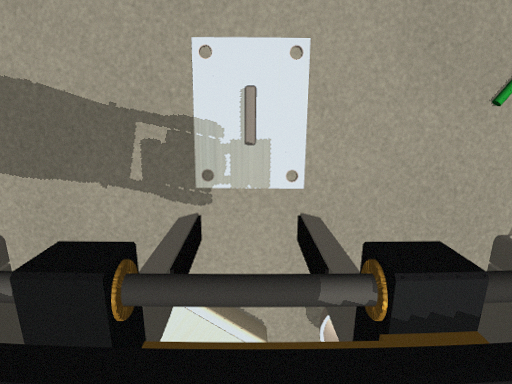

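The cover lies fully in view, with holes near (205,52), (296,52), (208,175) and (292,176) and the bar centred at (250,115). The measured grip is at (0.5686, 0.1763), yaw 18.2°.

```bash
python3 - <<'E'
from h import *
go([.5686,.1763,.30],1.888);go([.5686,.1763,.212],1.888)
E
```

```text
slide [0.0706 0.0002 0.1383] spin -0.0002
slide [0.0706 0.0003 0.2263] spin -0.0002
```

Emit:
jog_arm:
  rows:
    - {"gripper": 0.06,"slide": [0.0705,0,0.05],"spin": 0}
    - {"gripper": 0.06,"slide": [0.0705,0,0.1],"spin": 0}
    - {"gripper": 0.06,"slide": [0.0705,0,0.14],"spin": 0}
    - {"gripper": 0.06,"slide": [0.0705,0,0.17],"spin": 0}
    - {"gripper": 0.06,"slide": [0.0705,0,0.2],"spin": 0}
    - {"gripper": 0.06,"slide": [0.0705,0,0.22],"spin": 0}
    - {"gripper": 0.06,"slide": [0.0705,0,0.226],"spin": 0}
    - {"gripper": 0.06,"slide": [0.0705,0,0.226],"spin": 0}

```text
time_s: 8.95
ee_pos: [0.5687, 0.1763, 0.2128]
eef_rot: [-3.141, -0.0, 1.886]
force: [0.2, -0.2, -0.0]
grip_width: 0.0602
grip_force: 0.0
```

Emit:
jog_arm:
  rows:
    - {"gripper": 0.06,"slide": [0,0,0],"spin": 0}
    - {"gripper": 0.005,"slide": [0,0,0],"spin": 0}
    - {"gripper": 0.005,"slide": [0,0,0],"spin": 0}
    - {"gripper": 0.005,"slide": [0,0,0],"spin": 0}
    - {"gripper": 0.005,"slide": [0,0,0],"spin": 0}
    - {"gripper": 0.005,"slide": [0,0,0],"spin": 0}
    - {"gripper": 0.005,"slide": [0,0,0],"spin": 0}
    - {"gripper": 0.005,"slide": [0,0,0],"spin": 0}
  squeeze: 40

```text
time_s: 9.75
ee_pos: [0.5687, 0.1767, 0.2132]
eef_rot: [3.141, -0.0, 1.885]
force: [-0.6, -0.1, 0.2]
grip_width: 0.0136
grip_force: 40.0
```

Emit:
jog_arm:
  rows:
    - {"gripper": 0.005,"slide": [0,0,-0.01],"spin": 0}
    - {"gripper": 0.005,"slide": [0,0,-0.03],"spin": 0}
    - {"gripper": 0.005,"slide": [0,0,-0.06],"spin": 0}
    - {"gripper": 0.005,"slide": [0,0,-0.1],"spin": 0}
    - {"gripper": 0.005,"slide": [0,0,-0.14],"spin": 0}
    - {"gripper": 0.005,"slide": [0,0,-0.17],"spin": 0}
    - {"gripper": 0.005,"slide": [0,0,-0.17],"spin": 0}
    - {"gripper": 0.005,"slide": [0,0,-0.17],"spin": 0}

```text
time_s: 10.55
ee_pos: [0.5684, 0.1767, 0.3823]
eef_rot: [-3.141, -0.0, 1.886]
force: [0.1, -0.1, -5.9]
grip_width: 0.0137
grip_force: 40.0
```

```bash
python3 - <<'E'
from h import *
o=telemetry.get_obs(); print(o['force'],o['moment'],o['grip_width'],o['ee_pos'])
im,d,W,K,k=shot('wrist'); save('w4',im); np.savez('w4',im=im,d=d,W=W,K=K,k=k,T=tool())
T=tool()
for x in (-.058,.058): print(proj((T@[.08,x,.207,1])[:3],W,K,k))
C=np.array([.5719,-.2045]); print(C); go([*C,.38],np.pi/2-np.radians(15.89))
E
```

```text
[ 0.11741235 -0.06370549 -5.8763202 ] [-0.068954    0.05698654 -0.04845013] 0.013680989073851846 [0.56838998 0.1766674  0.38227335]
[[151.30036882  95.84089578]]
[[345.19885306  96.04663551]]
[ 0.5719 -0.2045]
slide [-0.3635 -0.1147  0.0015] spin 0.5922
```

View pics/w4.png

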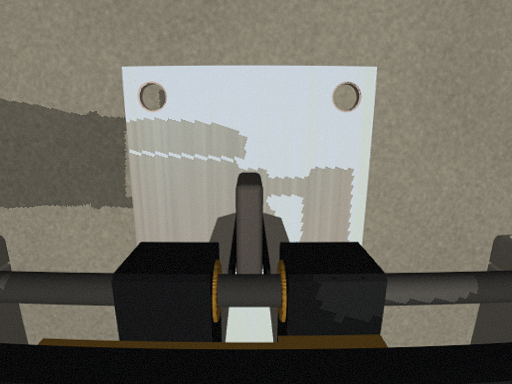

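The wrist view shows the held plate with its two forward holes near (153,97) and (346,97), within about 1 px of where I predicted. I'll measure the plate's pose in the tool frame.

```bash
cat > plate.py <<'E'
from h import *
def plate(im,d,W,K,k,T):
    "plate pose in tool frame from the two visible holes and the depth plane"
    P=cloud(d,W,K,k); Q=(P-T[:3,3])@T[:3,:3]
    m=(abs(Q[...,2]-.207)<.008)&(Q[...,0]>.03)&(abs(Q[...,1])<.07)&(Q[...,0]<.095)
    A=np.c_[Q[m][:,:2],np.ones(m.sum())]; c=np.linalg.lstsq(A,Q[m][:,2],rcond=None)[0]; z=c[2]
    print('plane slopes',c[:2].round(4),'z at tool axis',z.round(4))
    g=cv2.cvtColor(im,cv2.COLOR_RGB2GRAY); out=[]; Wt=np.linalg.inv(T)@W
    for y in (-.058,.058):
        u,v=proj([.08,y,.207],Wt,K,k)[0].round().astype(int)
        q=g[v-22:v+23,u-22:u+23]; t,b=cv2.threshold(q,0,255,cv2.THRESH_BINARY_INV+cv2.THRESH_OTSU)
        l,L,st,ce=cv2.connectedComponentsWithStats(b); i=min(range(1,l),key=lambda i:np.hypot(*(ce[i]-22)) if st[i][4]>200 else 99)
        h=onplane(ce[i]+[u-22,v-22],c@[.08,y,1],Wt,K,k)[0]; out.append(h[:2]); print(t,st[i],(ce[i]+[u-22,v-22]).round(1),h.round(4))
    a,b=out; e=(b-a); ang=np.arctan2(-e[0],e[1]); print('len',np.hypot(*e),'rot of plate in tool',ang)
    cen=(a+b)/2-.08*np.array([np.cos(ang),np.sin(ang)]); print('plate centre in tool',cen)
    return cen,ang,z
E
python3 - <<'E'
from plate import *
f=np.load('w4.npz'); plate(f['im'],f['d'],f['W'],f['K'],float(f['k']),f['T'])
E
```

```text
plane slopes [ 0.0029 -0.001 ] z at tool axis 0.2059
162.0 [ 10   9  27  28 596] [152.3  96.4] [ 0.0796 -0.0572  0.2062]
167.0 [ 10   8  28  30 644] [346.4  96.1] [0.0799 0.0585 0.2061]
len 0.11565932601316078 rot of plate in tool -0.002334122814445138
plate centre in tool [-0.00023569  0.00081091]
```

Emit:
jog_arm:
  rows:
    - {"gripper": 0.005,"slide": [-0.04,-0.012,0],"spin": 0.06}
    - {"gripper": 0.005,"slide": [-0.08,-0.025,0],"spin": 0.12}
    - {"gripper": 0.005,"slide": [-0.12,-0.037,0],"spin": 0.19}
    - {"gripper": 0.005,"slide": [-0.16,-0.05,0],"spin": 0.26}
    - {"gripper": 0.005,"slide": [-0.2,-0.063,0],"spin": 0.32}
    - {"gripper": 0.005,"slide": [-0.24,-0.076,0],"spin": 0.39}
    - {"gripper": 0.005,"slide": [-0.28,-0.089,0],"spin": 0.46}
    - {"gripper": 0.005,"slide": [-0.3,-0.095,0],"spin": 0.49}

```text
time_s: 11.4
ee_pos: [0.5707, -0.141, 0.3806]
eef_rot: [-3.138, 0.0, 1.391]
force: [-0.4, 0.2, -4.8]
grip_width: 0.0139
grip_force: 40.0
```

```bash
python3 - <<'E'
from h import *
C=np.array([.5719,-.2045]); go([*C,.38],np.pi/2-np.radians(15.89))
E
```

```text
slide [-0.0623  0.0125  0.0006] spin 0.0972
```

Emit:
jog_arm:
  rows:
    - {"gripper": 0.005,"slide": [-0.03,0.006,0],"spin": 0.05}
    - {"gripper": 0.005,"slide": [-0.05,0.01,0],"spin": 0.08}
    - {"gripper": 0.005,"slide": [-0.0623,0.0117,0],"spin": 0.097}
    - {"gripper": 0.005,"slide": [-0.0623,0.0117,0],"spin": 0.097}
    - {"gripper": 0.005,"slide": [-0.0623,0.0117,0],"spin": 0.097}
    - {"gripper": 0.005,"slide": [-0.0623,0.0117,0],"spin": 0.097}

```text
time_s: 12.0
ee_pos: [0.572, -0.2003, 0.3828]
eef_rot: [-3.141, -0.0, 1.3]
force: [-0.3, -0.2, -4.4]
grip_width: 0.0138
grip_force: 40.0
```

```bash
python3 - <<'E'
from h import *
go([.5711,-.2043,.334],np.pi/2-np.radians(15.89))
E
```

```text
slide [-0.0041  0.0002  0.0488] spin 0.0066
```

Emit:
jog_arm:
  rows:
    - {"gripper": 0.005,"slide": [-0.002,0,0.015],"spin": 0.003}
    - {"gripper": 0.005,"slide": [-0.004,0,0.03],"spin": 0.006}
    - {"gripper": 0.005,"slide": [-0.004,0,0.042],"spin": 0.006}
    - {"gripper": 0.005,"slide": [-0.004,0,0.048],"spin": 0.006}
    - {"gripper": 0.005,"slide": [-0.004,0,0.048],"spin": 0.006}
    - {"gripper": 0.005,"slide": [-0.004,0,0.048],"spin": 0.006}
    - {"gripper": 0.005,"slide": [-0.004,0,0.048],"spin": 0.006}

```text
time_s: 12.7
ee_pos: [0.5709, -0.2052, 0.3359]
eef_rot: [3.141, 0.0, 1.293]
force: [-0.9, 0.2, -4.7]
grip_width: 0.0137
grip_force: 40.0
```

```bash
python3 - <<'E'
from plate import *
go([.5711,-.2043,.332],np.pi/2-np.radians(15.89))
T=tool(); im,d,W,K,k=shot('wrist'); np.savez('w5',im=im,d=d,W=W,K=K,k=k,T=T)
plate(im,d,W,K,k,T)
P=cloud(d,W,K,k)
a=cv2.resize(im[60:130,110:390],None,fx=2.8,fy=2.8,interpolation=cv2.INTER_CUBIC)
i2,d2,W2,K2,k2=shot('top'); b=cv2.resize(i2[160:250,270:370],(400,360),interpolation=cv2.INTER_CUBIC)
o=np.zeros((600,800,3),np.uint8); o[:196,:784]=a; o[200:560,:400]=b
i3,d3,W3,K3,k3=shot('scene'); u,v=proj([.57,-.2,.11],W3,K3,k3)[0].astype(int); print(u,v)
u0=max(0,min(u-65,382)); v0=max(0,min(v-60,264)); o[200:560,405:795]=cv2.resize(i3[v0:v0+120,u0:u0+130],(390,360),interpolation=cv2.INTER_CUBIC); save('chk',o)
E
```

```text
slide [ 0.0009 -0.      0.0039] spin -0.0009
plane slopes [0.0035 0.001 ] z at tool axis 0.2069
145.0 [  9   9  27  27 213] [153.4  93.6] [ 0.0811 -0.0571  0.2072]
149.0 [  8   9  27  27 428] [345.1  95.5] [0.0802 0.0569 0.2073]
len 0.11404834160952301 rot of plate in tool 0.0083073206825585
plate centre in tool [ 0.00066526 -0.00074152]
244 150
```

View pics/chk.png

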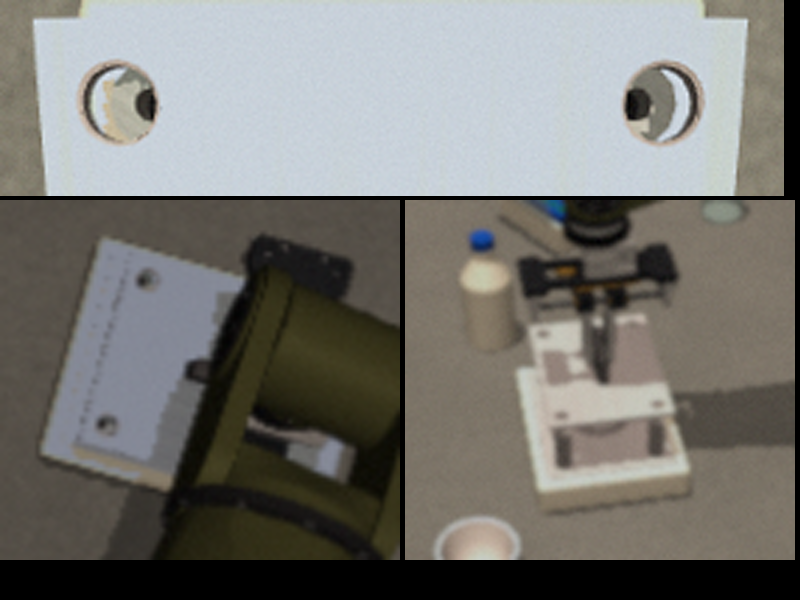

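The check picture shows each post's threaded hole through the two visible plate holes, at crop (150,104) and (636,104). They sit symmetrically inside the hole rims centred at (118,102) and (663,102). The scene camera shows the plate level above the posts. Next I'll quantify the residual offset.

```bash
python3 - <<'E'
from h import *
f=np.load('w5.npz'); im,W,K,k,T=f['im'],f['W'],f['K'],float(f['k']),f['T']
px=lambda c:np.array(c)/2.8+[110,60]-.32
rim=px([[118,102],[663,102]]); ph=px([[150,104],[636,104]])
zr=T[2,3]-.2065
R=onplane(rim,zr,W,K,k)[:,:2]; Q=onplane(ph,.105,W,K,k)[:,:2]
print('rim',R.round(4),'posts',Q.round(4),'diff',((R-Q)*1000).round(1), np.linalg.norm(R[0]-R[1]),np.linalg.norm(Q[0]-Q[1]))
m=(R-Q).mean(0); print('mean shift in tool xy mm',(T[:2,:2].T@m*1000).round(2), 'per hole',((R-Q)@T[:2,:2]*1000).round(1))
# same in the earlier bare measurements (posts +y pair from known centre/yaw)
c,y=np.array([.5719,-.2045]),np.radians(-15.89)
for x in(-.058,.058): print('est post',c+np.array([np.cos(y)*x-np.sin(y)*.08,np.sin(y)*x+np.cos(y)*.08]))
print('underside',zr-.006)
E
```

```text
rim [[ 0.5373 -0.1128]
 [ 0.6484 -0.1444]] posts [[ 0.5378 -0.1117]
 [ 0.6497 -0.1435]] diff [[-0.5 -1.1]
 [-1.4 -0.9]] 0.11549247393345359 0.11636399020995608
mean shift in tool xy mm [-1.21 -0.62] per hole [[-1.2 -0.2]
 [-1.2 -1.1]]
est post [ 0.53801954 -0.11167697]
est post [ 0.64958708 -0.14343677]
underside 0.12335754993444045
```

Emit:
jog_arm:
  rows:
    - {"gripper": 0.005,"slide": [0.0011,0.0005,0.0015],"spin": 0}
    - {"gripper": 0.005,"slide": [0.0011,0.0005,0.003],"spin": 0}
    - {"gripper": 0.005,"slide": [0.0011,0.0005,0.003],"spin": 0}
    - {"gripper": 0.005,"slide": [0.0011,0.0005,0.003],"spin": 0}
    - {"gripper": 0.005,"slide": [0.0011,0.0005,0.003],"spin": 0}
    - {"gripper": 0.005,"slide": [0.0011,0.0005,0.003],"spin": 0}
    - {"gripper": 0.005,"slide": [0.0011,0.0005,0.003],"spin": 0}
    - {"gripper": 0.005,"slide": [0.0011,0.0005,0.003],"spin": 0}

```text
time_s: 13.65
ee_pos: [0.5716, -0.2043, 0.3322]
eef_rot: [3.142, 0.0, 1.293]
force: [-0.2, -0.4, -4.3]
grip_width: 0.014
grip_force: 40.0
```

```bash
python3 - <<'E'
from h import *
T=tool(); im,d,W,K,k=shot('wrist'); o=telemetry.get_obs(); print(o['ee_pos'],o['eef_rot'],o['force'],o['grip_width'])
np.savez('w6',im=im,d=d,W=W,K=K,k=k,T=T)
a=cv2.resize(im[70:125,125:375],None,fx=3.2,fy=3.2,interpolation=cv2.INTER_CUBIC)
c,y=np.array([.5719,-.2045]),np.radians(-15.89)
for x in(-.058,.058):
    p=c+np.array([np.cos(y)*x-np.sin(y)*.08,np.sin(y)*x+np.cos(y)*.08])
    for z,col,r in((.105,(255,0,0),.004),(T[2,3]-.2065,(0,160,0),.008)):
        t=np.linspace(0,6.283,40); q=proj(np.c_[p[0]+r*np.cos(t),p[1]+r*np.sin(t),0*t+z],W,K,k)
        cv2.polylines(a,[np.int32(((q-[125,70])+.5)*3.2)],True,col,1)
save('chk2',a)
E
```

```text
[ 0.57156403 -0.20425358  0.33216865] [-3.14159090e+00 -1.05129274e-05  1.29256860e+00] [ 1.12997552 -0.23069549 -4.27002354] 0.0133818749027869
```

View pics/chk2.png

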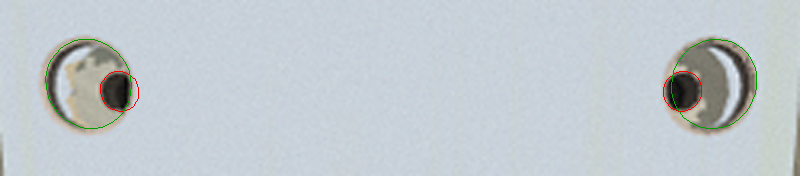

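The overlay shows both threaded holes on their predicted circles, and the plate's rims within about 0.5 mm of concentric. The plate is level with its underside at about z = 0.120, so I'm handing in.

```bash
python3 -c "
from h import *
print(workorder.hand_in())"
```

```text
the job is handed in; nothing more can be done
None
```

The job is handed in at about 14 s: the collar is locked (measured about 1.3 rad), and the cover is held level about 15 mm above the posts. Its two visible holes are within about 0.5 mm of centre; the arm and gripper hid the other two, so their alignment follows from the plate's geometry.

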